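# Sweep the loose nuts into the catch pan

## Task

Three loose hex nuts are scattered on the near side of the bench: sweep all three along the bench top with your fingertips, through the open front of the three-sided metal catch pan, until each lies wholly inside it. Only push the nuts, do not pick them up or lift them off the bench, and do not shift or knock over the small things standing and lying around them.

Things in the scene. Friction and masses are not known exactly. Their poses are not given: they have to be found in the camera images.
- nut_1: loose dark-steel hexagon nut, 19 mm across its flats (22 mm over the corners), 10 mm high, with a 10.6 mm hole, about 17 g, lying flat on the bench; origin at the centre of its underside, z along its hole. The three nuts are alike
- nut_2: loose dark-steel hexagon nut, 19 mm across its flats (22 mm over the corners), 10 mm high, with a 10.6 mm hole, about 17 g, lying flat on the bench; origin at the centre of its underside, z along its hole. The three nuts are alike
- nut_3: loose dark-steel hexagon nut, 19 mm across its flats (22 mm over the corners), 10 mm high, with a 10.6 mm hole, about 17 g, lying flat on the bench; origin at the centre of its underside, z along its hole. The three nuts are alike
- pan: fixed catch pan of bare folded sheet, open on its own -x side, roughly towards the robot. Inside 80 mm deep (own x -40 at the open front to +40 mm) and 140 mm wide (own y -70 to +70 mm); back and side walls 3 mm thick, 18 mm high; floor level with the bench, no step. 2 mm high screw tabs stick out 17 mm beside both side walls. Origin at bench height in the middle of the inside, x into the pan, z up
- small_weight: bystander: pale brass calibration weight with a neck and knob, 19 mm across, 27 mm high, loose, standing near the nuts, nearer the robot; origin at the centre of its underside. Leave it where it is
- jar: bystander: small screw-cap jar with black cap, 34 mm across, 36 mm high, loose, standing near the nuts, nearer the robot; origin at the centre of its underside. Leave it where it is
- eye_loupe: bystander: black eye loupe, a cup 41 mm across and 34 mm high, loose, standing to the left of the pan; origin at the centre of its underside. Leave it where it is
- hex_driver: bystander: short black stick handle, 75 mm long along its own y, 12 mm thick, loose, lying to the left of the nuts; origin at the centre of its underside. Leave it where it is
- vernier: bystander: steel vernier caliper, 246 mm long along its own y, 72 mm wide over the jaws, 7 mm high, loose, lying at the left front of the bench; origin at the centre of its underside. Leave it where it is

How it is judged:
At the end, for the whole second after the job is handed in: Each nut at rest on the bench wholly inside the pan: own x of the pan -31.5 to 42 mm, own y within 72 mm, origin under 13 mm high. Weight, jar, loupe, black handle and caliper within 15 mm of where they began and tilted less than 0.4 rad (x of nut_1 in the frame of pan between -0.0315 and 0.042 m and y of nut_1 in the frame of pan between -0.072 and 0.072 m and height (world z) of each of nut_1, nut_2, nut_3 below 0.013 m and linear speed of each of nut_1, nut_2, nut_3 below 0.01 m/s and x of nut_2 in the frame of pan between -0.0315 and 0.042 m and y of nut_2 in the frame of pan between -0.072 and 0.072 m and x of nut_3 in the frame of pan between -0.0315 and 0.042 m and y of nut_3 in the frame of pan between -0.072 and 0.072 m and distance of each of small_weight, jar, eye_loupe, hex_driver, vernier from where it was at the start of the episode below 0.015 m and angle between each of small_weight, jar, eye_loupe, hex_driver, vernier's own z axis and vertical below 0.4 rad); the robot touches nothing.
It fails at once if a nut was lifted off the bench (its origin over 15 mm high) (height (world z) of any of nut_1, nut_2, nut_3 above 0.015 m).
It fails at once if a bystander was shifted by more than 15 mm or tipped (distance of any of small_weight, jar, eye_loupe, hex_driver, vernier from where it was at the start of the episode above 0.015 m or angle between any of small_weight, jar, eye_loupe, hex_driver, vernier's own z axis and vertical above 0.4 rad).
It also fails if it takes over 64 s, if anything falls off the work surface, if the arm or the gripper's body presses on something with over 40 N, if the wrist force passes 120 N, or if a joint passes its speed limit or range.

## Robot

A 6-joint arm with a two-finger parallel gripper is mounted at the origin on a cart in front of the work surface, level with it; the furniture and walls round the work are solid. World frame = base frame: x ahead of the robot, y to its left, z up, the work surface at z = 0. Lengths are in m, angles in rad, forces in N, time in s.
With the tool pointing down it reaches from about 0.275 to 0.725 m from the base axis. Payload 15.9 kg.
Tool frame: the origin (TCP) lies at the very end of the fingers, on their centre line; the grasp point (between the pads) lies 19 mm behind it; z points along the fingers, y is the direction in which the jaws open and shut (so a half turn about z gives the same grasp; the last joint's range is limited). The gripper opens to 85 mm and grips with 20 to 120 N. Pads are 22 mm wide; open, the fingers measure 114 mm over their backs; the gripper's body (76 mm by 85 mm) begins 54 mm behind the grasp point. The pads swing forward as they close: fully open they stand 13 mm farther back than shut.
Start: joints at [-1.13, 0.213, -0.034, 1.323, 0, 1.571], TCP at [0.213, -0.452, 0.231] pointing down, gripper open.
Joint ranges: [-2.98, 2.98], [-0.74, 1.72], [-1.14, 1.35], [-2.1, 2.04], [-1.57, 1.44], [-3.14, 3.14]. Speed limits (rad/s): [1.89, 1.89, 2.39, 2.57, 3.14, 3.14].

## Interface

Orientations are given as a unit quaternion [w, x, y, z].
In Python, from plant import manip, viewer gives the robot as it stands. The module is installed in compiled form; this text tells all that it offers.
- The arm moves only by the shell command python3 -m creep 'ROWS' [OPENING] [FORCE]. ROWS is JSON, a list that holds one entry, the list of rows, each a list of 6 numbers: the shift along the world's x, y, z in cm, then the turn, a rotation vector about the world's x, y, z in degrees. In form: [[[tx, ty, tz, ax, ay, az], ...]]. A call has 1 to 10 rows; each row is the pose to reach, as a shift and turn from the pose commanded when the call began; what a row does not reach only later rows make up. A row lasts 1/10 s, in which the tool goes at most 50 mm and 8.59 degrees, less where a joint would pass 70% of its speed; a pose out of reach is approached as far as the arm can. A call with a gripper value outside its range is refused whole. OPENING is the opening, from 0 (shut) to 1 (fully open), set as the call begins (- or left out, the last holds). The fingers move at their own pace and stop on an object; FORCE is the grip in N (left out, the last holds). Time passes only in rows, so rows that repeat a pose let the fingers close. It gives the time, the measured TCP pose, the force and the opening at its end, in the units of the state.
- manip.get_state(): the state, without advancing time (a new reading comes with each control period).
- viewer.get_image(name): name is "scene" or "top" or "wrist"; returns a dict with "color" (480x640x3 uint8, red, green, blue), "K" (3x3 intrinsics, pixels), "dist_coeffs" ([k1, k2, p1, p2, k3] as OpenCV has them; the pictures are not rectified), "T" (4x4, takes a point from camera to world coordinates); the wrist camera has in their place "hand_eye" (4x4, takes a point from camera to tool coordinates, whose origin is the TCP and whose axes are the flange's). Camera axes: x right, y down, z forward; pixel columns grow to the right and rows downward; lengths in m; the calibration is good to about 2 mm. A picture is of the moment at which its call begins: read the wrist's pose just before it. There is no depth.
- manip.close_job(): hands the job in, once; it reports no verdict.
The state is a dict: "clock": time; "joint_pos": joint angles; "qvel": joint speeds; "tau": joint torques, N m; "tool_pos": TCP position; "tcp_rot": TCP orientation; "ft_force": force on the tool from outside, world axes, zero at the start; "torque": the same for the moment, N m; "finger_gap": finger opening in m.
Only numpy, scipy, OpenCV 4.12 (cv2) and the standard library are available. Lean on these libraries where they do the work, as an engineer would, in place of code of your own. Each camera call takes 0.05 s, during which the arm holds its last target. There are 200 camera calls.

## Working session

There is one attempt and no reset: what is moved stays moved. The work goes in short steps, Python scripts to look and compute and a shell command to move; the robot and the scene stay as the last step left them, time stands still between calls to the robot, and variables do not carry over. Pictures are saved under pics/ and viewed, about 8 in all and at most 12, crops included, and the job is handed in when it is done.

```bash
mkdir -p pics
cat > h.py <<'E'
import numpy as np,cv2
from plant import manip,viewer
def grab(n,name):
    d=viewer.get_image(n); cv2.imwrite('pics/'+name,d['color'][:,:,::-1]); np.savez('pics/'+name[:-4],**{k:np.array(v) for k,v in d.items()}); return d
def ray(d,uv,z):
    K,D,T=[np.array(d[k],float) for k in('K','dist_coeffs','T')]
    p=cv2.undistortPoints(np.array(uv,float).reshape(-1,1,2),K,D).reshape(-1,2)
    r=np.c_[p,np.ones(len(p))]@T[:3,:3].T; c=T[:3,3]
    return c+r*((z-c[2])/r[:,2])[:,None]
E
python3 - <<'E'
from h import *
d=grab('top','top1.png'); print(np.round(d['T'],3)); grab('scene','scene1.png')
s=manip.get_state(); print({k:np.round(v,3) for k,v in s.items()})
E
```

```text
[[ 0.004 -0.994  0.112  0.439]
 [-1.    -0.001  0.021  0.025]
 [-0.021 -0.112 -0.993  0.99 ]
 [ 0.     0.     0.     1.   ]]
{'clock': np.float64(0.1), 'joint_pos': array([-1.13 ,  0.213, -0.035,  1.323, -0.   ,  1.571]), 'qvel': array([ 0.001, -0.001,  0.002, -0.001,  0.001, -0.002]), 'tau': array([-0.0000e+00, -6.8725e+01,  4.8780e+01,  1.2000e-02, -0.0000e+00,
        0.0000e+00]), 'tool_pos': array([ 0.213, -0.452,  0.231]), 'tcp_rot': array([-0.   ,  0.976,  0.219, -0.   ]), 'ft_force': array([0.016, 1.34 , 0.182]), 'torque': array([-0.014,  0.054,  0.013]), 'finger_gap': np.float64(0.086)}
```

View pics/top1.png

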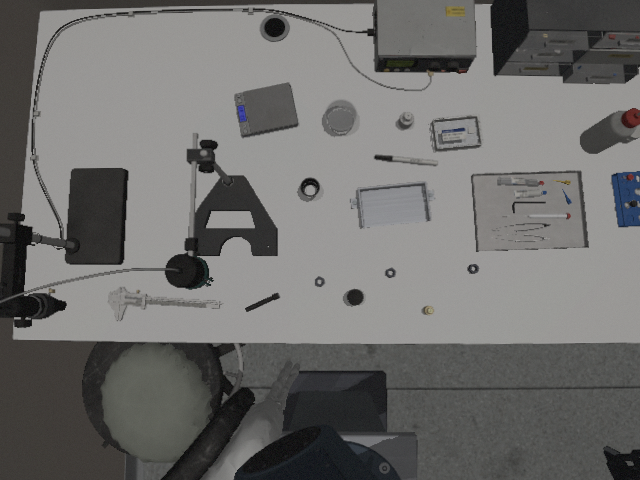

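View pics/scene1.png

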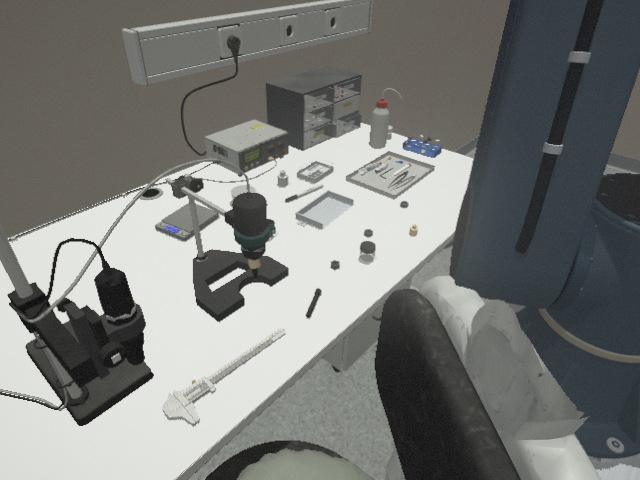

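The top view shows nuts at about (320,282), (390,273) and (473,269), the jar at (354,297), weight at (429,310), driver at (262,301), loupe at (311,188) and pan around (393,206), with a microscope stand at the left. Next I measure these.

Run:
```python
from h import *
d=dict(np.load('pics/top1.npz')); g=cv2.cvtColor(d['color'],cv2.COLOR_RGB2GRAY)
for n,(u,v),z in [('n1',(320,282),.01),('n2',(390,273),.01),('n3',(473,269),.01)]:
    w=g[v-12:v+13,u-12:v and u+13]; m=(w<100).astype(np.uint8); 
    c=max(cv2.findContours(m,0,1)[0],key=cv2.contourArea); (cx,cy),r=cv2.minEnclosingCircle(c)
    p=(cx+u-12,cy+v-12); print(n,p,r,ray(d,p,z).round(4))
for n,p,z in [('jar',(354,297),.036),('weight',(428.5,310),.027),('drvL',(247,309),.01),('drvR',(279,295),.01),('loupe',(311,188),.034),('verR',(222,304),.007),('stand',(277,255),.01)]: print(n,ray(d,p,z).round(3))
crop=cv2.resize(d['color'][165:325,290:490,::-1],None,fx=4,fy=4,interpolation=cv2.INTER_CUBIC)
cv2.imwrite('pics/crop1.png',crop[:600])
```

```text
n1 (318.75, 281.25) 5.303400993347168 [[0.4648 0.0422 0.01  ]]
n2 (389.7857141494751, 272.7857141494751) 5.273251056671143 [[ 0.4827 -0.1059  0.01  ]]
n3 (472.5909090042114, 268.5) 5.6133222579956055 [[ 0.4919 -0.279   0.01  ]]
jar [[ 0.433 -0.03   0.036]]
weight [[ 0.407 -0.181  0.027]]
drvL [[0.407 0.191 0.01 ]]
drvR [[0.436 0.125 0.01 ]]
loupe [[0.657 0.059 0.034]]
verR [[0.416 0.245 0.007]]
stand [[0.519 0.13  0.01 ]]
```

View pics/crop1.png

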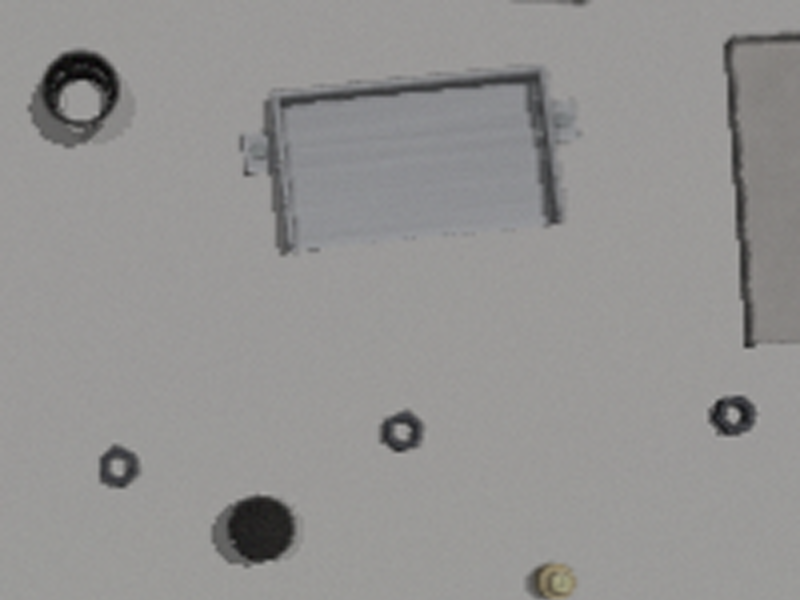

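The crop shows the pan's inner front corners at about (364,227) and (426,222) in full-image pixels, with the back rim above them. All three nuts are clear of the jar, weight and tray.

Run:
```python
from h import *
d=dict(np.load('pics/top1.npz'))
f=ray(d,[(364.25,227.5),(426.25,221.75)],0.0); b=ray(d,[(360,189.25),(425,183.75)],.018)
print(f.round(4),b.round(4),'width',np.linalg.norm(f[0]-f[1]),np.linalg.norm(b[0]-b[1]),'depth',np.linalg.norm(f.mean(0)-b.mean(0)))
ex=(b-f).mean(0)[:2]; y1=(f[0]-f[1])[:2]; a=(np.degrees(np.arctan2(-y1[0],y1[1]))); print('yaw',a,np.degrees(np.arctan2(ex[1],ex[0])))
a=np.radians(a); X=np.array([np.cos(a),np.sin(a)]);Y=np.array([-X[1],X[0]]); o=f.mean(0)[:2]+.04*X; print('o',o)
for n,(x,y) in dict(n1=(.4648,.0422),n2=(.4827,-.1059),n3=(.4919,-.279),jar=(.433,-.03),w=(.407,-.181)).items():
    v=np.array([x,y])-o; print(n,(v@X).round(3),(v@Y).round(3))
for n,ly in (('n1',.045),('n2',0),('n3',-.04)):
    print(n,'goal',o-.005*X+ly*Y, 'front pt',o-.05*X+ly*Y)
print('tray',ray(d,[(477,251),(472,175)],.005).round(3))
```

```text
[[ 0.5794 -0.0542  0.    ]
 [ 0.5919 -0.1864  0.    ]] [[ 0.6584 -0.0444  0.018 ]
 [ 0.6704 -0.1819  0.018 ]] width 0.1328104109311699 0.13795417768104426 depth 0.08106684131709996
yaw 5.419872351814433 5.1733765484079965
o [ 0.6254757  -0.11648729]
n1 -0.145 0.173
n2 -0.141 0.024
n3 -0.148 -0.149
jar -0.183 0.104
w -0.224 -0.044
n1 goal [ 0.61624764 -0.07216074] front pt [ 0.57144882 -0.07641115]
n2 goal [ 0.62049805 -0.11695955] front pt [ 0.57569924 -0.12120997]
n3 goal [ 0.6242762  -0.15678072] front pt [ 0.57947738 -0.16103114]
tray [[ 0.529 -0.291  0.005]
 [ 0.693 -0.286  0.005]]
```

```bash
python3 -m creep '[[[23.2,34.8,-15,0,0,-30],[23.2,34.8,-15,0,0,-30],[23.2,34.8,-15,0,0,-30],[23.2,34.8,-15,0,0,-30],[23.2,34.8,-15,0,0,-30],[23.2,34.8,-15,0,0,-30],[23.2,34.8,-15,0,0,-30],[23.2,34.8,-15,0,0,-30],[23.2,34.8,-15,0,0,-30],[23.2,34.8,-15,0,0,-30]]]' 0.14
python3 -m creep '[[[0,0,0,0,0,0],[0,0,0,0,0,0],[0,0,0,0,0,0],[0,0,0,0,0,0],[0,0,0,0,0,0],[0,0,0,0,0,0]]]'
python3 - <<'E'
from h import *
s=manip.get_state(); d=grab('wrist','w1.png'); np.savez('pics/w1s',p=s['tool_pos'],q=s['tcp_rot']); print(np.round(d['hand_eye'],3))
from scipy.spatial.transform import Rotation as R
H=np.eye(4);H[:3,:3]=R.from_quat(np.roll(s['tcp_rot'],-1)).as_matrix();H[:3,3]=s['tool_pos'];T=H@d['hand_eye'];W=np.linalg.inv(T)
for n,p in dict(n1=(.4648,.0422,.01),n2=(.4827,-.1059,.01),panFL=(.5794,-.0542,0),panFR=(.5919,-.1864,0)).items():
    print(n,cv2.projectPoints(np.array([p]),cv2.Rodrigues(W[:3,:3])[0],W[:3,3],d['K'],d['dist_coeffs'])[0].ravel().round(1))
E
```

```text
clock: 1.1
tool_pos: [0.4462, -0.1004, 0.0795]
tcp_rot: [-0.001, 0.999, -0.039, -0.001]
ft_force: [-0.6, -0.1, -0.1]
finger_gap: 0.0122
clock: 1.7
tool_pos: [0.4452, -0.1047, 0.0815]
tcp_rot: [0.0, 0.999, -0.042, 0.0]
ft_force: [0.0, 0.3, -0.0]
finger_gap: 0.0122
[[-0.001 -0.958 -0.286  0.073]
 [ 1.    -0.001 -0.    -0.001]
 [-0.    -0.286  0.958 -0.143]
 [ 0.     0.     0.     1.   ]]
n1 [ 92.7 241.6]
n2 [322.8 192.6]
panFL [216.9  28.8]
panFR [450.8 -15.6]
```

View pics/w1.png

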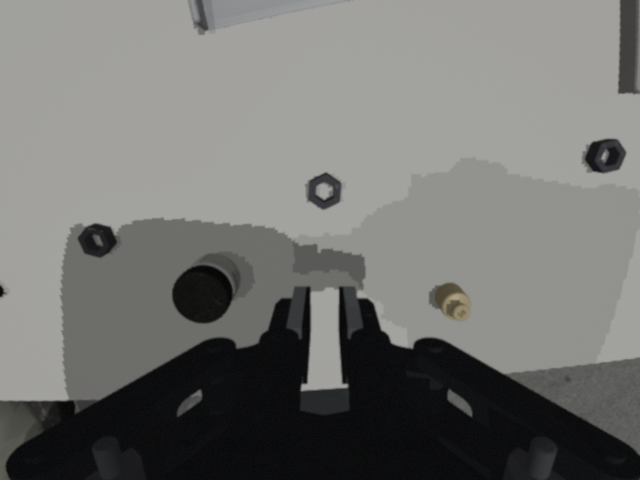

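The wrist view agrees with the top view: nut_2 is at (324,191) against a predicted (323,193), and nut_1 is within about 3 mm. I'll lower the fingers behind nut_2 and push.

```bash
python3 -m creep '[[[0,0,-3.5,0,0,0],[0,0,-6,0,0,0],[0,0,-7.7,0,0,0],[0,0,-7.7,0,0,0],[0,0,-7.7,0,0,0]]]'
python3 -m creep '[[[1,-0.1,0,0,0,0],[2,-0.2,0,0,0,0],[3,-0.3,0,0,0,0],[4,-0.35,0,0,0,0],[5,-0.4,0,0,0,0],[6,-0.5,0,0,0,0],[7,-0.6,0,0,0,0],[8,-0.65,0,0,0,0],[9,-0.75,0,0,0,0],[10,-0.8,0,0,0,0]]]'
python3 -m creep '[[[1,-0.1,0,0,0,0],[2,-0.2,0,0,0,0],[3,-0.3,0,0,0,0],[4,-0.35,0,0,0,0],[5,-0.4,0,0,0,0],[6,-0.5,0,0,0,0],[6.5,-0.5,0,0,0,0],[7,-0.6,0,0,0,0],[7,-0.6,0,0,0,0]]]'
python3 - <<'E'
from h import *
grab('wrist','w2.png')
E
```

```text
clock: 2.25
tool_pos: [0.4453, -0.1042, 0.0047]
tcp_rot: [-0.0, 0.999, -0.041, -0.0]
ft_force: [0.2, 0.3, 0.9]
finger_gap: 0.0119
clock: 3.25
tool_pos: [0.5461, -0.1123, 0.0043]
tcp_rot: [0.0, 0.999, -0.041, -0.0]
ft_force: [-0.2, 0.3, -0.1]
finger_gap: 0.0121
clock: 4.15
tool_pos: [0.6158, -0.1183, 0.0042]
tcp_rot: [0.0, 0.999, -0.041, 0.0]
ft_force: [-0.6, 0.0, -0.5]
finger_gap: 0.0121
```

View pics/w2.png

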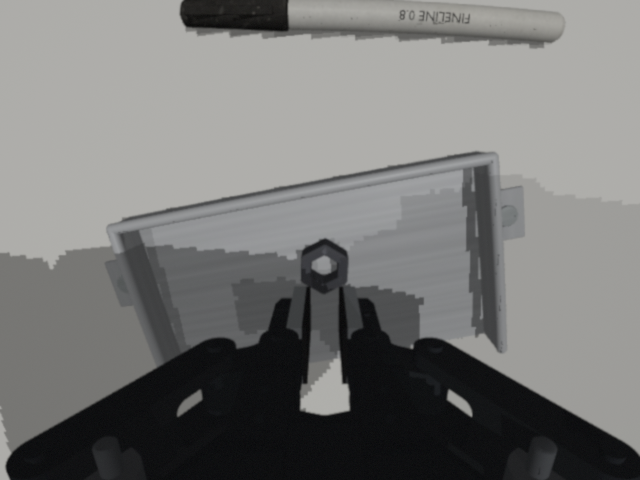

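Nut_2 is at (324,265), inside the pan and seated between the fingertips. I'll back out and go behind nut_1.

```bash
python3 -m creep '[[[-2,0.2,0,0,0,0],[-5,0.4,3,0,0,0],[-7,2,6,0,0,-8],[-16.7,18.9,6,0,0,-59],[-16.7,18.9,6,0,0,-59],[-16.7,18.9,6,0,0,-59],[-16.7,18.9,6,0,0,-59],[-16.7,18.9,6,0,0,-59],[-16.7,18.9,6,0,0,-59],[-16.7,18.9,6,0,0,-59]]]'
python3 -m creep '[[[0,0,0,0,0,0],[0,0,0,0,0,0],[0,0,0,0,0,0],[0,0,0,0,0,0],[0,0,0,0,0,0]]]'
python3 - <<'E'
from h import *
grab('wrist','w3.png'); print(manip.get_state()['tool_pos'])
E
```

```text
clock: 5.2
tool_pos: [0.3314, -0.1777, 0.065]
tcp_rot: [-0.102, 0.94, -0.325, 0.016]
ft_force: [0.3, 0.2, 0.7]
finger_gap: 0.0122
clock: 5.7
tool_pos: [0.3332, -0.1773, 0.0648]
tcp_rot: [-0.102, 0.941, -0.323, 0.015]
ft_force: [-0.4, -0.4, -0.3]
finger_gap: 0.0121
[ 0.33312257 -0.17730364  0.06483328]
```

View pics/w3.png

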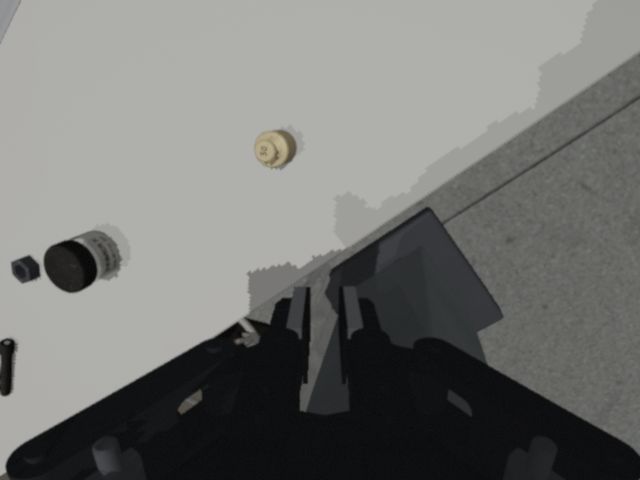

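The unexpected pose comes from a last-joint limit: yaw has to stay above the j1 angle. The weight at (275,148), jar at (75,262) and nut_1 at (25,270) look untouched. The fingers are symmetric, so I'll use yaw +116° and push with the other face.

```bash
cat >> h.py <<'E'
from scipy.spatial.transform import Rotation as R
def shift(pos,yaw):
    s=manip.get_state(); y=np.radians(yaw)
    q=R.from_quat(np.roll(s['tcp_rot'],-1)); g=R.from_euler('z',y)*R.from_euler('x',np.pi)
    print('j',np.round(s['joint_pos'],2),'shift cm',np.round((np.array(pos)-s['tool_pos'])*100,2),'rot',np.round((g*q.inv()).as_rotvec(degrees=True),1))
E
python3 - <<'E'
from h import *
shift((.36,-.1,.15),-10); shift((.36,-.1,.15),25)
E
```

```text
j [-0.66  0.11 -0.62  0.88  0.2   3.14] shift cm [2.69 7.73 8.52] rot [-11.6   2.8  27.8]
j [-0.66  0.11 -0.62  0.88  0.2   3.14] shift cm [2.69 7.73 8.52] rot [-12.4  -0.9  62.7]
```

```bash
python3 -m creep '[[[0.5,1,4,-2,0,8],[2.7,7.7,8.5,-12.4,-0.9,62.7],[2.7,7.7,8.5,-12.4,-0.9,62.7],[2.7,7.7,8.5,-12.4,-0.9,62.7],[2.7,7.7,8.5,-12.4,-0.9,62.7],[2.7,7.7,8.5,-12.4,-0.9,62.7],[2.7,7.7,8.5,-12.4,-0.9,62.7],[2.7,7.7,8.5,-12.4,-0.9,62.7],[2.7,7.7,8.5,-12.4,-0.9,62.7],[2.7,7.7,8.5,-12.4,-0.9,62.7]]]'
python3 - <<'E'
from h import *
shift((.450,.068,.065),116.6)
E
```

```text
clock: 6.75
tool_pos: [0.3599, -0.1003, 0.1499]
tcp_rot: [-0.001, 0.977, 0.215, 0.0]
ft_force: [0.5, -0.0, 1.1]
finger_gap: 0.0118
j [-0.27 -0.01 -0.49  1.09  0.    2.43] shift cm [ 9.01 16.83 -8.49] rot [-0.1 -0.  91.7]
```

```bash
python3 -m creep '[[[9,16.8,-2,0,0,91.7],[9,16.8,-2,0,0,91.7],[9,16.8,-2,0,0,91.7],[9,16.8,-2,0,0,91.7],[9,16.8,-2,0,0,91.7],[9,16.8,-2,0,0,91.7],[9,16.8,-5,0,0,91.7],[9,16.8,-8.5,0,0,91.7],[9,16.8,-8.5,0,0,91.7],[9,16.8,-8.5,0,0,91.7]]]'
python3 -m creep '[[[0,0,0,0,0,6],[0,0,0,0,0,6],[0,0,0,0,0,6],[0,0,0,0,0,6]]]'
python3 - <<'E'
from h import *
shift((.450,.068,.004),116.6)
d=grab('top','top2.png'); cv2.imwrite('pics/crop2.png',cv2.resize(d['color'][165:325,240:440,::-1],None,fx=3.7,fy=3.7,interpolation=cv2.INTER_CUBIC))
E
```

```text
clock: 7.75
tool_pos: [0.449, 0.0672, 0.0638]
tcp_rot: [-0.001, 0.566, 0.825, -0.001]
ft_force: [0.0, -0.1, 0.5]
finger_gap: 0.0117
clock: 8.15
tool_pos: [0.4498, 0.0674, 0.0649]
tcp_rot: [-0.0, 0.525, 0.851, -0.0]
ft_force: [0.3, -0.2, -0.9]
finger_gap: 0.0121
j [ 0.15  0.23 -0.46  0.89  0.    1.25] shift cm [ 0.02  0.06 -6.09] rot [-0.  -0.  -0.1]
```

View pics/crop2.png

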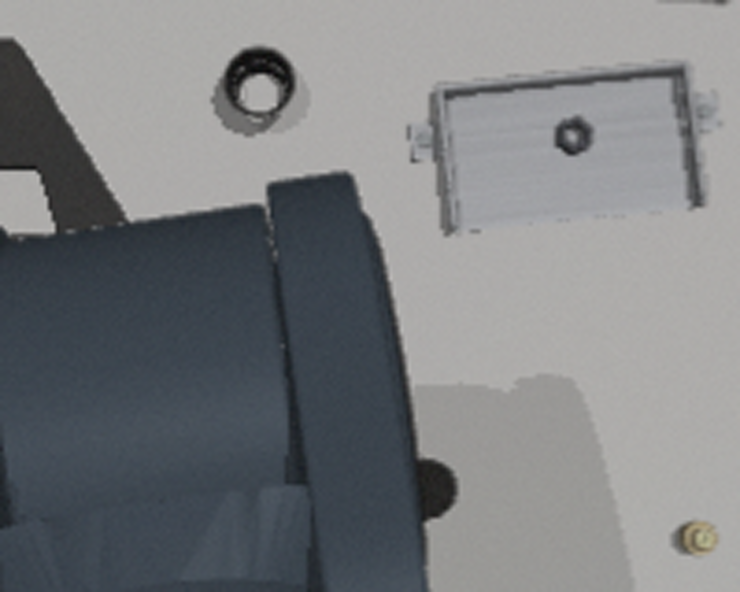

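Nut_2 is still in the pan at (573,135) in the crop. The jar, weight and loupe haven't moved. Now I'll lower and sweep nut_1 across to the front of the pan.

```bash
python3 -m creep '[[[0,0,-3,0,0,0],[0,0,-5,0,0,0],[0,0,-6.1,0,0,0],[0,0,-6.1,0,0,0]]]'
python3 -m creep '[[[0.45,-0.9,0,0,0,0],[0.9,-1.8,0,0,0,0],[1.35,-2.7,0,0,0,0],[1.8,-3.6,0,0,0,0],[2.25,-4.5,0,0,0,0],[2.7,-5.4,0,0,0,0],[3.15,-6.3,0,0,0,0],[3.6,-7.2,0,0,0,0],[4.05,-8.1,0,0,0,0],[4.5,-9,0,0,0,0]]]'
python3 -m creep '[[[0.45,-0.9,0,0,0,0],[0.9,-1.8,0,0,0,0],[1.35,-2.7,0,0,0,0],[1.8,-3.6,0,0,0,0],[2.25,-4.5,0,0,0,0],[2.5,-5,0,0,0,0],[2.5,-5,0,0,0,0]]]'
python3 -m creep '[[[-1,2,0,0,0,0],[-2,4,2,0,0,0],[-2,4,5,0,0,0],[-6,4,9,0,0,-8],[-9,1,11,0,0,-16],[-14,-1.5,13,0,0,-80],[-14,-1.5,13,0,0,-80],[-14,-1.5,13,0,0,-80],[-14,-1.5,13,0,0,-80],[-14,-1.5,13,0,0,-80]]]'
python3 -m creep '[[[0,0,0,0,0,-25],[0,0,0,0,0,-25],[0,0,0,0,0,-25],[0,0,0,0,0,-25]]]'
python3 - <<'E'
from h import *
shift((.45,-.09,.064),0)
d=grab('wrist','w4.png')
E
```

```text
clock: 8.6
tool_pos: [0.4488, 0.0673, 0.0029]
tcp_rot: [-0.001, 0.524, 0.852, -0.001]
ft_force: [0.1, 0.1, 0.3]
finger_gap: 0.0123
clock: 9.6
tool_pos: [0.4951, -0.0233, 0.0039]
tcp_rot: [-0.0, 0.523, 0.852, -0.0]
ft_force: [-0.9, 0.3, 0.7]
finger_gap: 0.0119
clock: 10.3
tool_pos: [0.5201, -0.0732, 0.0039]
tcp_rot: [-0.0, 0.524, 0.852, -0.0]
ft_force: [-0.2, 0.2, 0.5]
finger_gap: 0.0121
clock: 11.3
tool_pos: [0.3795, -0.0874, 0.134]
tcp_rot: [-0.0, 0.876, 0.482, 0.0]
ft_force: [0.1, -0.4, 0.4]
finger_gap: 0.0118
clock: 11.7
tool_pos: [0.3796, -0.0873, 0.1339]
tcp_rot: [-0.0, 0.959, 0.282, 0.0]
ft_force: [-0.9, -0.6, -0.3]
finger_gap: 0.0124
j [-0.23  0.03 -0.49  1.04  0.    2.34] shift cm [ 7.04 -0.27 -6.99] rot [ -0.    0.  -32.8]
```

View pics/w4.png

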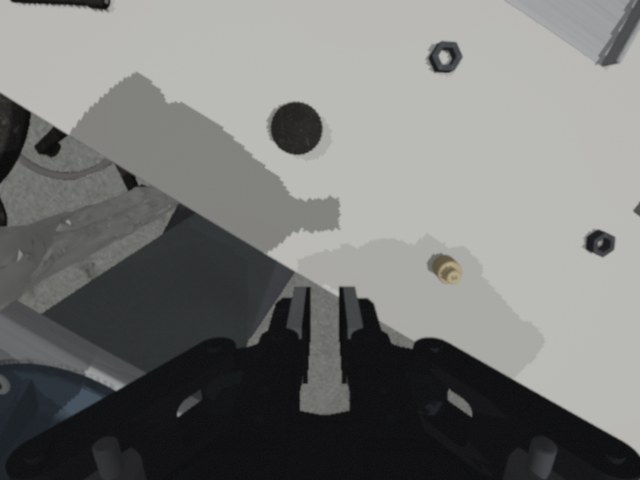

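Nut_1 is at (445,57) in front of the pan, nut_3 at (600,243), the jar at (297,128) and the weight at (447,270). I'll measure both nuts from here.

Run:
```python
from h import *
s=manip.get_state(); d=dict(np.load('pics/w4.npz'))
H=np.eye(4);H[:3,:3]=R.from_quat(np.roll(s['tcp_rot'],-1)).as_matrix();H[:3,3]=s['tool_pos'];d['T']=H@d['hand_eye']
print(ray(d,[(445,57),(600,243)],.01).round(4),ray(d,[(447,270)],.02).round(3),ray(d,[(297,128)],.036).round(3),ray(d,[(603,64)],0).round(3))
```

```text
[[ 0.5271 -0.0882  0.01  ]
 [ 0.4919 -0.2769  0.01  ]] [[ 0.407 -0.18   0.02 ]] [[ 0.433 -0.031  0.036]] [[ 0.596 -0.19   0.   ]]
```

```bash
python3 -m creep '[[[11,0,-3,0,0,-32.8],[11,0,-6,0,0,-32.8],[11,0,-9,0,0,-32.8],[11,0,-9,0,0,-32.8],[11,0,-11,0,0,-32.8],[11,0,-13,0,0,-32.8],[11,0,-13,0,0,-32.8]]]'
python3 -m creep '[[[1,0,0,0,0,0],[2,0,0,0,0,0],[3,0,0,0,0,0],[4,0,0,0,0,0],[5,0,0,0,0,0],[6,0,0,0,0,0],[7,0,0,0,0,0],[8,0,0,0,0,0],[9,0,0,0,0,0],[10,0,0,0,0,0]]]'
python3 -m creep '[[[0.5,0,0,0,0,0],[1,0,0,0,0,0],[1,0,0,0,0,0]]]'
python3 -m creep '[[[-3,0,0,0,0,0],[-6,0,2,0,0,0],[-9,0,6,0,0,0],[-12,-2,9,0,0,8],[-12,-19,9,0,0,72],[-12,-19,9,0,0,72],[-12,-19,9,0,0,72],[-12,-19,9,0,0,72],[-12,-19,9,0,0,72],[-12,-19,9,0,0,72]]]'
python3 - <<'E'
from h import *
shift((.483,-.307,.09),72)
E
```

```text
clock: 12.45
tool_pos: [0.4883, -0.0871, 0.002]
tcp_rot: [-0.001, 1.0, 0.003, -0.001]
ft_force: [-0.3, 0.5, 0.7]
finger_gap: 0.012
clock: 13.45
tool_pos: [0.5906, -0.0875, 0.0039]
tcp_rot: [-0.0, 1.0, 0.001, 0.0]
ft_force: [-0.7, 0.2, 0.5]
finger_gap: 0.0121
clock: 13.75
tool_pos: [0.6002, -0.0875, 0.0038]
tcp_rot: [-0.0, 1.0, 0.001, 0.0]
ft_force: [0.4, 0.4, 0.2]
finger_gap: 0.0117
clock: 14.75
tool_pos: [0.4792, -0.2786, 0.0937]
tcp_rot: [-0.001, 0.876, 0.482, 0.0]
ft_force: [-0.4, -0.5, 0.4]
finger_gap: 0.0121
j [-0.53  0.39 -0.15  1.03  0.    1.61] shift cm [ 0.38 -2.84 -0.37] rot [-0.1 -0.  14.4]
```

```bash
python3 -m creep '[[[0.2,-3.1,0,0,0,14],[0.2,-3.1,0,0,0,14],[0.2,-3.1,-4,0,0,14],[0.2,-3.1,-7,0,0,14],[0.2,-3.1,-9,0,0,14],[0.2,-3.1,-9,0,0,14]]]'
python3 -m creep '[[[0.33,1,0,0,0,0],[0.67,2,0,0,0,0],[1,3,0,0,0,0],[1.33,4,0,0,0,0],[1.67,5,0,0,0,0],[2,6,0,0,0,0],[2.33,7,0,0,0,0],[2.67,8,0,0,0,0],[3,9,0,0,0,0],[3.33,10,0,0,0,0]]]'
python3 -m creep '[[[0.33,1,0,0,0,0],[0.67,2,0,0,0,0],[1,3,0,0,0,0],[1.33,4,0,0,0,0],[1.33,4,0,0,0,0]]]'
python3 -m creep '[[[-1,-3,0,0,0,0],[-2,-5,3,0,0,0],[-5,-4,7,0,0,-8],[-13,2,12,0,0,-67],[-13,2,12,0,0,-67],[-13,2,12,0,0,-67],[-13,2,12,0,0,-67],[-13,2,12,0,0,-67],[-13,2,12,0,0,-67],[-13,2,12,0,0,-67]]]'
python3 - <<'E'
from h import *
shift((.45,-.15,.064),5)
s=manip.get_state(); d=grab('wrist','w5.png'); H=np.eye(4);H[:3,:3]=R.from_quat(np.roll(s['tcp_rot'],-1)).as_matrix();H[:3,3]=s['tool_pos'];np.savez('pics/w5T',T=H@d['hand_eye'])
E
```

```text
clock: 15.35
tool_pos: [0.4809, -0.3081, 0.0022]
tcp_rot: [-0.001, 0.812, 0.584, -0.0]
ft_force: [-0.0, 0.3, 0.7]
finger_gap: 0.0122
clock: 16.35
tool_pos: [0.5153, -0.2077, 0.0039]
tcp_rot: [-0.0, 0.812, 0.584, 0.0]
ft_force: [-0.7, 0.8, 0.6]
finger_gap: 0.0118
clock: 16.85
tool_pos: [0.5287, -0.1673, 0.0039]
tcp_rot: [-0.001, 0.812, 0.584, 0.0]
ft_force: [0.4, -0.5, 1.6]
finger_gap: 0.0118
clock: 17.85
tool_pos: [0.3983, -0.1487, 0.124]
tcp_rot: [-0.0, 0.999, 0.035, 0.0]
ft_force: [1.4, 0.1, 0.7]
finger_gap: 0.0118
j [-0.36  0.11 -0.43  1.03  0.    2.71] shift cm [ 5.17 -0.13 -6.  ] rot [-0.  0.  1.]
```

View pics/w5.png

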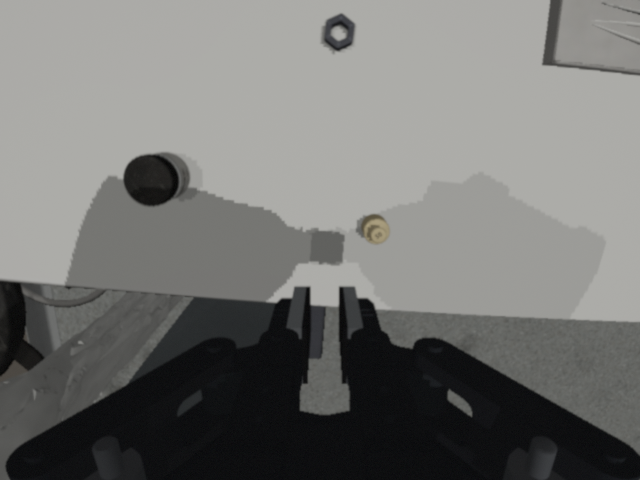

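Nut_3 is at (339,32), in front of the pan. The weight at (376,229) and jar at (152,180) haven't moved.

Run:
```python
from h import *
d=dict(np.load('pics/w5.npz')); d['T']=np.load('pics/w5T.npz')['T']
p=ray(d,[(339,32)],.01)[0];print(p); shift((p[0]-.037,p[1],.004),5)
```

```text
[ 0.5336003  -0.14761932  0.01      ]
j [-0.36  0.11 -0.43  1.03  0.    2.72] shift cm [  9.83   0.11 -12.  ] rot [-0.   0.   1.4]
```

```bash
python3 -m creep '[[[5,0,-3,0,0,-3],[9.8,0,-6,0,0,-3],[9.8,0,-9,0,0,-3],[9.8,0,-11,0,0,-3],[9.8,0,-12,0,0,-3],[9.8,0,-12,0,0,-3]]]'
python3 -m creep '[[[1,0,0,0,0,0],[2,0,0,0,0,0],[3,-0.1,0,0,0,0],[4,-0.1,0,0,0,0],[5,-0.2,0,0,0,0],[6,-0.2,0,0,0,0],[7,-0.3,0,0,0,0],[8,-0.3,0,0,0,0],[9,-0.3,0,0,0,0],[10,-0.4,0,0,0,0]]]'
python3 -m creep '[[[0.5,0,0,0,0,0],[0.5,0,0,0,0,0],[-3,0,0,0,0,0],[-6,0,2,0,0,0],[-10,0,6,0,0,0],[-14,0,10,0,0,0],[-16,-5,14,0,0,0],[-20,-15,18,0,0,0],[-24,-20,20,0,0,0],[-24,-20,20,0,0,0]]]'
python3 -m creep '[[[0,-10,0,0,0,0],[0,-10,0,0,0,0],[0,-10,0,0,0,0],[0,-10,0,0,0,0],[0,-10,0,0,0,0],[0,-10,0,0,0,0]]]'
python3 - <<'E'
from h import *
d=grab('top','top3.png'); cv2.imwrite('pics/crop3.png',cv2.resize(d['color'][165:325,240:440,::-1],None,fx=3.7,fy=3.7,interpolation=cv2.INTER_CUBIC))
g=cv2.cvtColor(d['color'],cv2.COLOR_RGB2GRAY); m=np.zeros_like(g); m[192:221,365:422]=(g[192:221,365:422]<100)
a=np.radians(5.4); X=np.array([np.cos(a),np.sin(a)]);Y=np.array([-X[1],X[0]])
for c in cv2.findContours(m,0,1)[0]:
    (u,v),r=cv2.minEnclosingCircle(c); p=ray(d,(u,v),.01)[0]; q=p[:2]-[.6255,-.1155]; print((u,v),r,p.round(3),'pan',(q@X).round(4),(q@Y).round(4))
for k in ('jar',(340,284),(368,311)),('w',(418,298),(440,320)),('loupe',(296,174),(325,203)),('drv',(240,288),(285,315)),('ver',(105,284),(226,322)):
    n,(a0,b0),(a1,b1)=k; e=np.load('pics/top1.npz')['color']; print(n,'meandiff',np.abs(e[b0:b1,a0:a1].astype(int)-d['color'][b0:b1,a0:a1]).mean().round(2))
print(manip.get_state()['tool_pos'])
E
```

```text
clock: 18.5
tool_pos: [0.4954, -0.1484, 0.0031]
tcp_rot: [-0.001, 1.0, 0.013, -0.001]
ft_force: [-0.2, 0.0, 0.2]
finger_gap: 0.0121
clock: 19.5
tool_pos: [0.5972, -0.1524, 0.0038]
tcp_rot: [-0.0, 1.0, 0.012, 0.0]
ft_force: [-0.0, -0.6, 1.1]
finger_gap: 0.012
clock: 20.5
tool_pos: [0.3806, -0.3092, 0.185]
tcp_rot: [-0.0, 1.0, 0.012, 0.001]
ft_force: [1.8, -0.9, -0.6]
finger_gap: 0.0122
clock: 21.1
tool_pos: [0.3821, -0.4069, 0.1841]
tcp_rot: [-0.0, 1.0, 0.013, 0.0]
ft_force: [0.4, 0.1, 0.3]
finger_gap: 0.012
(409.5, 207.5) 5.147915363311768 [ 0.621 -0.149  0.01 ] pan -0.0078 -0.0334
(379.5869445800781, 208.19564819335938) 5.228813648223877 [ 0.619 -0.086  0.01 ] pan -0.0034 0.0298
(394.5, 201.5) 5.147915363311768 [ 0.634 -0.118  0.01 ] pan 0.008 -0.0032
jar meandiff 2.01
w meandiff 1.73
loupe meandiff 1.93
drv meandiff 1.84
ver meandiff 1.74
[ 0.3822443  -0.40704646  0.18417039]
```

View pics/crop3.png

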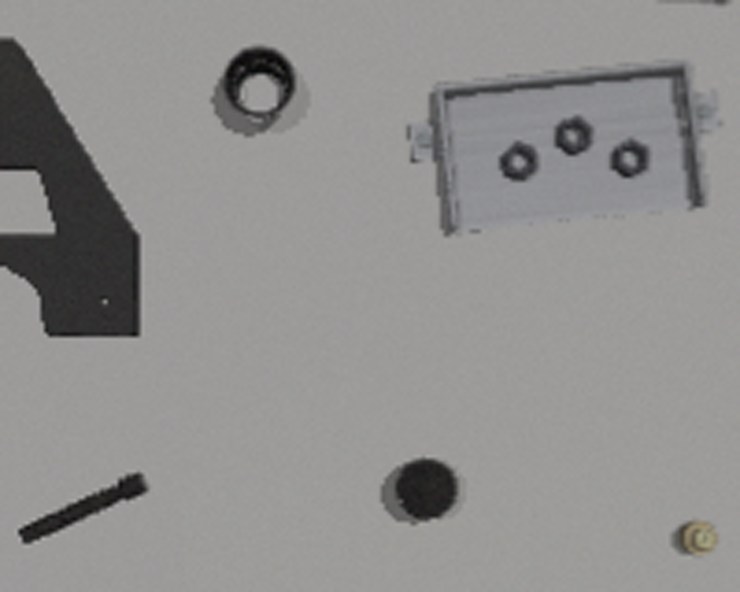

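All three nuts are well inside the pan at (518,160), (573,135) and (629,158) in the crop. The bystanders are unmoved, so I'm handing in.

```bash
python3 -c "
from plant import manip; print(manip.close_job())"
```

```text
the job is handed in; nothing more can be done
None
```

All three nuts are in the catch pan and the job is handed in at about 21 s on the clock. I swept them along the bench with nearly shut fingers. nut_2 went straight in; nut_1 and nut_3 each went sideways to the pan front, then straight in.

**Last checks (top camera):**

| Nut | Pan x (mm) | Pan y (mm) |
|---|---|---|
| nut_1 | -3 | +30 |
| nut_2 | +8 | -3 |
| nut_3 | -8 | -33 |

- **Limits:** the allowed range is x from -31.5 to 42 mm and y within 72 mm, so every nut has more than 20 mm to spare.
- **Bystanders:** the jar, weight, loupe, handle and caliper match the first picture, with only image noise between them.
- **Robot:** the arm was raised clear, touching nothing. Force readings after each move were under about 2 N.

**What went wrong or disagreed:**
- **Joint limit:** one move asked for a turn past the last joint's range. The tool ended up over the bench's near edge, slightly tilted, without touching anything. I recovered and used the opposite finger face.
- **Pan width:** I measured 133 to 138 mm against the stated 140 mm. That and the 2–3 mm spread between cameras are well within the margin.

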